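# Switch off the barbecue ledge and shut its weather cover

## Task

The cooking is over: switch off all four rocker switches of the switch bank on the ledge in one finger drag along the row, without lifting the hand away from the bank between the first switch and the last. Then swing the bank's clear weather cover over the switches and push it fully shut. Leave the other things on the ledge as they are.

Things in the scene. Friction and masses are not known exactly. Their poses are not given: they have to be found in the camera images.
- bank: grey weatherproof switch housing fixed to the tiles, 92 mm (its x, across) by 330 mm (its y, along the row), flat top 46 mm up; conduit at its -y end. Origin: centre of its underside, z up. Along its middle (x = 0) lie four like white rockers end to end, centres at y = -111, -37, +37, +111 mm, each 64 mm long (y) and 44 mm wide, each tipping about an axis along x through its middle
- row_start (a point): outer end of switch1: x = 0, y = -143 mm of the bank, 48 mm above the tiles, the height of a level half. From the side a rocker is a shallow V: the pressed half lies level 2 mm above the housing, the other slopes up from the rocker's middle at 0.48 rad to an end 15 mm above the level half. All start on: -y half level, +y half up
- row_end (a point): outer end of switch4: x = 0, y = +143 mm of the bank, 48 mm above the tiles. A finger drawn along the row towards here (bank +y), its tip 2 to 6 mm above the level halves, runs onto each slope and presses that rocker over; drawn towards -y it would hit the upright ends of the raised halves
- switch1 (a joint): rocker nearest row_start: +0.24 rad on, -0.24 rad off. It goes off when its +y half is pushed down past midway (its end less than 7 mm above the level), then snaps over by itself and stays, +y half level, -y half up. Takes about 2 N on its end, more nearer the middle
- switch2 (a joint): second rocker from row_start: +0.24 rad on, -0.24 rad off, works like switch1
- switch3 (a joint): third rocker from row_start: +0.24 rad on, -0.24 rad off, works like switch1
- switch4 (a joint): rocker nearest row_end: +0.24 rad on, -0.24 rad off, works like switch1
- cover (a joint): angle of the clear plastic weather cover: 0 shut, grows as it opens, at most 2.25 rad; it starts open, leaning away from the switches (1.95 to 2.2 rad). Hinge along the bank's y at x = +46 mm, 47 mm above the tiles; stiff: the cover stays at any angle where it is left and takes 1 to 4 N at its free edge to move; it does not latch
- cover_edge (a point): middle of the cover's free long edge, outer face. The cover is a shallow hood: 90 mm from hinge to free edge, 326 mm long, 24 mm deep, hollow towards the switches. Shut, its flat outer face is level 71 mm above the tiles and this point is at x = -44 mm of the bank. Open, the outer face looks away from the switches. A lip 90 mm long sticks out 10 mm at the free edge
- salt_cellar: bystander: white ceramic salt cellar, 94 mm across, 55 mm high with a small wooden spoon; origin under its centre
- squeezer: bystander: white plastic citrus squeezer, a dish 104 mm across and 50 mm high with a handle of 60 mm on its x side; origin under its dish
- trivet: bystander: red silicone trivet in the shape of an oven mitt, 210 mm long, 9 mm thick; origin under its middle
- tray: bystander: bamboo tray 190 x 150 mm, 20 mm high, under the cloche; origin under its centre
- cloche: bystander: small glass cloche 114 mm across, 116 mm high with its knob, standing on the tray; origin at the centre of its rim

How it is judged:
By the outcome, as a careful person would: the job done as asked, in the order asked, and still so for the second after the job is handed in, with the robot touching nothing.
It also fails if it takes over 51 s, if anything falls off the work surface, if the arm or the gripper's body presses on something with over 40 N, if the wrist force passes 120 N, or if a joint passes its speed limit or range.

## Robot

A 6-joint arm with a two-finger parallel gripper is mounted at the origin on the work surface. World frame = base frame: x ahead of the robot, y to its left, z up, the work surface at z = 0. Lengths are in mm, angles in rad, forces in N, time in s.
With the tool pointing down it reaches from about 350 to 775 mm from the base axis. Payload 7.3 kg.
Tool frame: the origin (TCP) lies at the very end of the fingers, on their centre line; the grasp point (between the pads) lies 19 mm behind it; z points along the fingers, y is the line along which they close (so a half turn about z gives the same grasp; the last joint's range is limited). The gripper opens to 92 mm and grips with 3 to 60 N. Pads are 19 mm wide; open, the fingers measure 130 mm over their backs; the gripper's body (75 mm by 190 mm) begins 47 mm behind the grasp point.
Start: joints at [-1.264, 0.342, 1.524, -0, 1.275, -0.146], TCP at [229.704, -472.103, 226.741] pointing down, gripper open.
Joint ranges: [-2.53, 2.53], [-0.77, 2.02], [0.04, 2.7], [-1, 4.14], [0.28, 2.66], [-3.11, 3.11]. Speed limits (rad/s): [2.57, 2.57, 3.14, 3.14, 3.14, 3.14].

## Interface

Orientations are given as [roll, pitch, yaw] about the fixed x, y, z axes, in that order (R = Rz(yaw) Ry(pitch) Rx(roll)).
In Python, from plant import bot gives the robot as it stands.
- The arm moves only by the tool send_rows, never from a script. Its argument "rows" is a list of rows, each an object of numbers: "x", "y", "z": the shift along the tool's x, y, z in units of 0.2 m (1.0 is 0.2 m); "ax", "ay", "az": the turn, a rotation vector about the tool's x, y, z in units of 60 degrees (1.0 is 60 degrees); "jaw": the opening, from -1 (shut) to 1 (fully open), so that 0 is half open. In form: [{"x": .., "y": .., "z": .., "ax": .., "ay": .., "az": .., "jaw": ..}, ...]. A call has exactly 10 rows; each row is the pose to reach, as a shift and turn from the pose commanded when the call began, along the tool's axes at that moment; what a row does not reach only later rows make up. A row lasts 1/8 s, in which the tool goes at most 62.5 mm and 10.7 degrees, less where a joint would pass 70% of its speed; a pose out of reach is approached as far as the arm can. A call with a number of a shift or a turn outside -1 to 1 is refused whole. A call with a gripper value outside its range is refused whole. The fingers move at their own pace and stop on an object; the grip force is fixed at half the most. Time passes only in rows, so rows that repeat a pose let the fingers close, or fill a call up. It gives the time, the measured TCP pose, the force, the opening and the grip force at its end, in the units of the state.
- bot.get_obs(): the state, without advancing time (a new reading comes with each control period).
- bot.capture(name): name is "scene" or "side" or "wrist"; returns (picture, depth): 480x640x3 uint8, red, green, blue; 480x640 float32, mm along the optical axis (not along the pixel's ray), 0 where there is no reading.
- bot.camera_model(name): a dict with "vertical_fov" (degrees; the focal length in pixels is half the picture's height over the tangent of half this angle, whatever the lens; pixels are square), "cx", "cy" (the principal point, pixels), "R" (3x3) and "t" (3): a world point X has camera coordinates R X + t; the wrist camera has in their place "T_tool_cam" (4x4, takes a point from camera to tool coordinates, whose origin is the TCP and whose axes are the flange's). Camera axes: x right, y down, z forward; pixel columns grow to the right and rows downward; lengths in mm; the calibration is good to about 2 mm. A picture is of the moment at which its call begins: read the wrist's pose just before it. camera_model takes no time and is no camera call.
- bot.close_job(): hands the job in; it is judged then, once.
The state is a dict: "time": time; "joint_positions": joint angles; "dq": joint speeds; "tau": joint torques, N m; "tool_pos": TCP position; "tcp_rot": TCP orientation; "contact_force": force on the tool from outside, world axes, zero at the start; "moment": the same for the moment, N m; "grip_width": finger opening in mm; "finger_force": force on a finger pad.
Only numpy, scipy, OpenCV 4.12 (cv2) and the standard library are available. Lean on these libraries where they do the work, as an engineer would, in place of code of your own. Each camera call takes 0.05 s, during which the arm holds its last target. There are 200 camera calls.

## Working session

There is one attempt and no reset: what is moved stays moved. The work goes in short steps, Python scripts to look and compute and a tool call to move; the robot and the scene stay as the last step left them, time stands still between calls to the robot, and variables do not carry over. Pictures are saved under pics/ and viewed, at most 10 in all, crops included, and the job is handed in when it is done.

Besides the shell and the picture viewer there is one more tool, called after "Request:" by a JSON object that holds its "name" and its "arguments", one argument or row to a line. send_rows: Moves the arm, as the interface text tells. Its arguments: {"type":"object","properties":{"rows":{"type":"array","items":{"type":"object","properties":{"x":{"type":"number","minimum":-1,"maximum":1},"y":{"type":"number","minimum":-1,"maximum":1},"z":{"type":"number","minimum":-1,"maximum":1},"ax":{"type":"number","minimum":-1,"maximum":1},"ay":{"type":"number","minimum":-1,"maximum":1},"az":{"type":"number","minimum":-1,"maximum":1},"jaw":{"type":"number"}}}}},"required":["rows"]}

```bash
mkdir -p pics; ls
cat > h.py <<'E'
import numpy as np, cv2
from plant import bot
from scipy.spatial.transform import Rotation as Ro
def cam(n,obs=None):
    m=bot.camera_model(n); f=240/np.tan(np.radians(m["vertical_fov"])/2)
    if n=="wrist":
        T=np.eye(4); T[:3,:3]=Ro.from_euler('xyz',obs["tcp_rot"]).as_matrix(); T[:3,3]=obs["tool_pos"]
        W=T@np.array(m["T_tool_cam"])
    else:
        R=np.array(m["R"]);W=np.eye(4);W[:3,:3]=R.T;W[:3,3]=-R.T@np.array(m["t"])
    return f,m["cx"],m["cy"],W
def pts(c,dep):
    f,cx,cy,W=c; v,u=np.mgrid[:480,:640]
    P=np.stack([(u-cx)/f*dep,(v-cy)/f*dep,dep],-1)
    return P@W[:3,:3].T+W[:3,3]
def plane(c,u,v,z):
    f,cx,cy,W=c; d=W[:3,:3]@np.array([(u-cx)/f,(v-cy)/f,1]); o=W[:3,3]
    return o+d*(z-o[2])/d[2]
E
cat > a.py <<'E'
from h import *
o=bot.get_obs(); print(o)
for n in ("scene","side","wrist"):
    p,d=bot.capture(n); cv2.imwrite(f"pics/{n}0.png",p[:,:,::-1]); np.save(f"{n}0.npy",d); print(n,bot.camera_model(n))
E
python3 a.py
```

```text
pics
{'time': 0.0, 'joint_positions': array([-1.26403488e+00,  3.42731067e-01,  1.52500196e+00,  1.20591045e-05,
        1.27540323e+00, -1.45992575e-01]), 'dq': array([-5.21499739e-04, -1.49674014e-03,  4.10714332e-05,  2.01013202e-03,
       -9.43682958e-04, -1.06922151e-03]), 'tau': array([-2.98167324e-03, -4.31255329e+01, -2.44222283e+01,  7.13517889e-02,
        5.58763300e-02, -1.34860634e-04]), 'tool_pos': array([ 229.56230356, -471.70420148,  226.04588983]), 'tcp_rot': array([-3.14006715e+00, -2.35963852e-04,  4.52750324e-01]), 'contact_force': array([ 0.14444555, -0.85022535, -0.5347489 ]), 'moment': array([ 0.06437487,  0.03993408, -0.01985192]), 'finger_force': 0.0, 'grip_width': 91.89437791747491}
scene {'vertical_fov': 48.154144062411525, 'cx': 327.7175320648152, 'cy': 233.6723052163679, 'R': array([[-0.63556624,  0.77193856, -0.0129005 ],
       [ 0.6635987 ,  0.53767347, -0.52013845],
       [-0.39457867, -0.33914319, -0.85398452]]), 't': array([ 309.21788227, -303.89585411, 1820.24588771])}
side {'vertical_fov': 48.22676975286023, 'cx': 312.60043704756055, 'cy': 242.66930964659497, 'R': array([[-0.88725689, -0.4608597 , -0.01958465],
       [-0.22391444,  0.46742751, -0.85520398],
       [ 0.40328345, -0.75440033, -0.51792142]]), 't': array([ 446.65011623,  177.59869644, 1255.78838136])}
wrist {'vertical_fov': 60.363471896926264, 'cx': 315.802481652511, 'cy': 236.9135116748588, 'T_tool_cam': array([[ 1.18771816e-04, -9.62439772e-01, -2.71495249e-01,
         7.28966118e+01],
       [ 9.99999677e-01,  3.29990367e-04, -7.32329853e-04,
         2.83905635e-01],
       [ 7.94414194e-04, -2.71495075e-01,  9.62439501e-01,
        -1.58543268e+02],
       [ 0.00000000e+00,  0.00000000e+00,  0.00000000e+00,
         1.00000000e+00]])}
```

View pics/scene0.png

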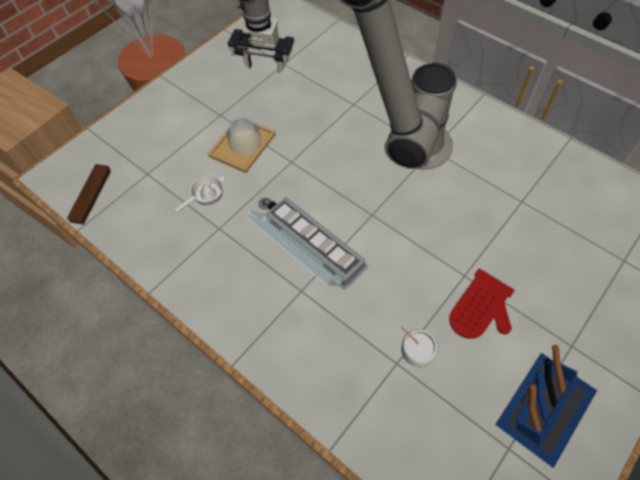

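View pics/side0.png

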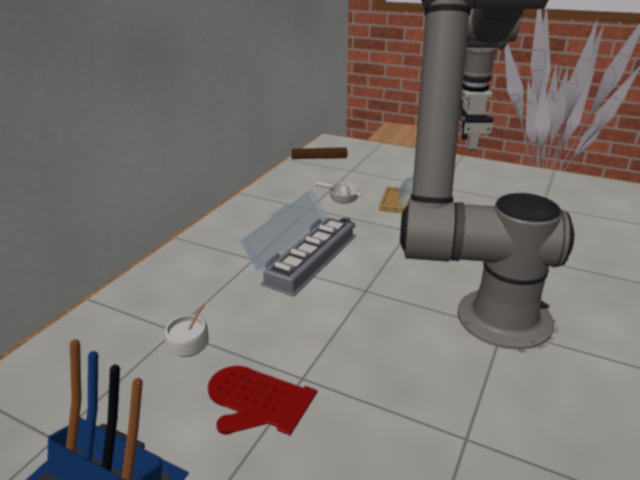

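The scene view shows the bank from about (283,205) to (350,270). The conduit, at the -y end, is at (265,203). The cover leans away on the far side of the base. Next I'll measure the bank.

```bash
cat > b.py <<'E'
from h import *
for n,box in (("scene",(190,295,240,375)),("side",(205,295,255,360))):
    p=cv2.imread(f"pics/{n}0.png"); d=np.load(f"{n}0.npy"); c=cam(n); P=pts(c,d)
    r=np.zeros(d.shape,bool); r[box[0]:box[1],box[2]:box[3]]=1
    white=(p.min(-1)>185)&r&(P[...,2]>35)&(P[...,2]<75)
    nn,lab,st,ce=cv2.connectedComponentsWithStats(white.astype(np.uint8))
    for i in range(1,nn):
        if st[i,4]>25: print(n,st[i],ce[i].round(1),np.median(P[lab==i],0).round(1))
    top=r&(P[...,2]>40)&(P[...,2]<52)
    q=P[top][:,:2].astype(np.float32); print(n,len(q),cv2.minAreaRect(q), np.histogram(P[r][:,2],bins=range(-10,150,10)))
E
python3 b.py
```

```text
scene [277 206  12  10  69] [282.8 210.7] [ 514.7 -152.1   47.9]
scene [294 220  13  11  72] [300.  224.7] [519.2 -79.   47.7]
scene [312 234  13  12  80] [317.9 239.2] [525.3  -5.1  48. ]
scene [330 249  14  11  86] [336.7 254.2] [529.5  69.   48.2]
scene 2776 ((532.3619384765625, -33.53656005859375), (348.212646484375, 116.65499877929688), 85.08496856689453) (array([4646, 4672,   65,   59,  189, 2404,  857,  189,   19,   20,   19,
         83,  586,  276,   25]), array([-10,   0,  10,  20,  30,  40,  50,  60,  70,  80,  90, 100, 110,
       120, 130, 140]))
side 2247 ((536.1742553710938, -38.911529541015625), (356.6800842285156, 126.61638641357422), 86.689697265625) (array([ 148, 3502,  326,  290,  319, 1584, 1422,  549,  345,  285,  261,
        190,   22,  141,   33]), array([-10,   0,  10,  20,  30,  40,  50,  60,  70,  80,  90, 100, 110,
       120, 130, 140]))
```

```bash
python3 -c "
import cv2
a=cv2.imread('pics/scene0.png')[180:300,230:390]; b=cv2.imread('pics/side0.png')[185:300,230:370]
a=cv2.resize(a,(800,600),interpolation=2);cv2.imwrite('pics/crop0.png',a)"
```

```text
(no output)
```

View pics/crop0.png

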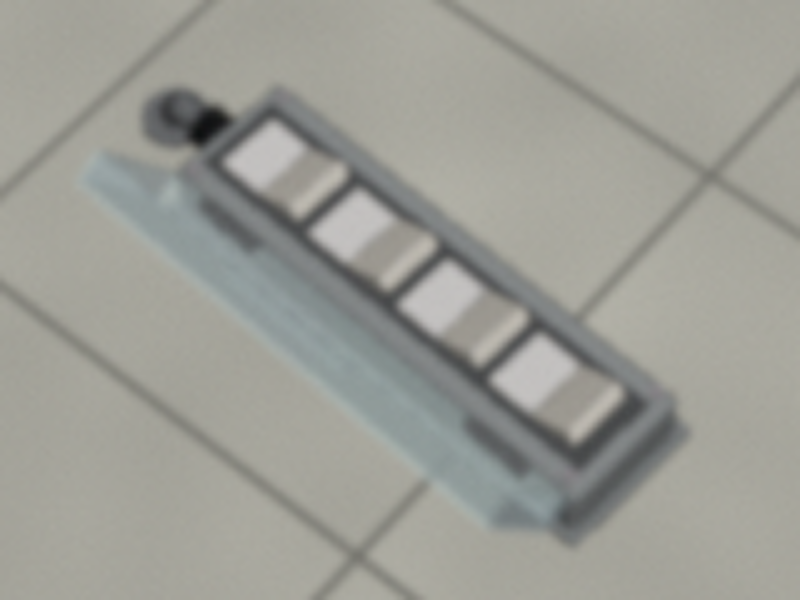

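The crop shows four white level halves on the conduit (-y) side of each rocker, so all four are on. The hinge and cover are on the +x side, away from the robot. The fit gives a bank yaw of about -0.067 and an origin near (523,-26). I'll move above it for a close look.

```bash
cat >> h.py <<'E'
def cmd(pos,R,pos0=None,R0=None):
    "shift/turn in move units from the (commanded) pose"
    o=bot.get_obs()
    R0=Ro.from_euler('xyz',o["tcp_rot"]).as_matrix() if R0 is None else R0
    p0=o["tool_pos"] if pos0 is None else np.array(pos0)
    return (R0.T@(np.array(pos)-p0)/200).round(3), (Ro.from_matrix(R0.T@R).as_rotvec()/np.radians(60)).round(3)
def down(yaw,tilt=0):  # tilt>0: body leans to bank -x (toward the robot), about tool x
    return (Ro.from_euler('z',yaw)*Ro.from_euler('x',np.pi)*Ro.from_euler('x',tilt)).as_matrix()
E
python3 - <<'E'
from h import *
print(cmd([520,-80,226],down(1.504),[229.704,-472.103,226.741],down(.4528)))
print(down(1.504,.4).round(2))
E
```

```text
(array([ 2.163, -1.128,  0.004]), array([ 0.   ,  0.   , -1.004]))
[[ 0.07  0.92 -0.39]
 [ 1.   -0.06  0.03]
 [-0.   -0.39 -0.92]]
```

Request:
{"name": "send_rows", "arguments": {
  "rows": [
    {"x":0.3,"y":-0.17,"jaw":-1},
    {"x":0.6,"y":-0.34,"jaw":-1},
    {"x":0.9,"y":-0.5,"jaw":-1},
    {"x":1,"y":-0.56,"jaw":-1},
    {"x":1,"y":-0.56,"jaw":-1},
    {"x":1,"y":-0.56,"jaw":-1},
    {"x":1,"y":-0.56,"jaw":-1},
    {"x":1,"y":-0.56,"jaw":-1},
    {"x":1,"y":-0.56,"jaw":-1},
    {"x":1,"y":-0.56,"jaw":-1}
  ]
}}

```text
schema error: expected keys x, y, z, ax, ay, az, jaw
```

Request:
{"name": "send_rows", "arguments": {
  "rows": [
    {"x":0.3,"y":-0.17,"jaw":-1,"az":-0.15},
    {"x":0.6,"y":-0.34,"jaw":-1,"az":-0.3},
    {"x":0.9,"y":-0.5,"jaw":-1,"az":-0.45},
    {"x":1,"y":-0.56,"jaw":-1,"az":-0.6},
    {"x":1,"y":-0.56,"jaw":-1,"az":-0.75},
    {"x":1,"y":-0.56,"jaw":-1,"az":-0.9},
    {"x":1,"y":-0.56,"jaw":-1,"az":-1},
    {"x":1,"y":-0.56,"jaw":-1,"az":-1},
    {"x":1,"y":-0.56,"jaw":-1,"az":-1},
    {"x":1,"y":-0.56,"jaw":-1,"az":-1}
  ]
}}

```text
schema error: expected keys x, y, z, ax, ay, az, jaw
```

Run:
```python
from h import *
o=bot.get_obs(); print(o["time"],o["tool_pos"],o["tcp_rot"],o["contact_force"],o["joint_positions"])
c=cam("wrist",o); p,d=bot.capture("wrist"); cv2.imwrite("pics/w1.png",p[:,:,::-1]); np.save("w1.npy",d)
P=pts(c,d)
white=((p.min(-1)>170)&(P[...,2]>35)&(P[...,2]<75)).astype(np.uint8)
nn,lab,st,ce=cv2.connectedComponentsWithStats(white)
for i in range(1,nn):
    if st[i,4]>300: print(st[i],P[lab==i].min(0).round(1),P[lab==i].max(0).round(1),cv2.minAreaRect(P[lab==i][:,:2].astype(np.float32)))
```

```text
0.15 [ 229.62178067 -471.80280264  226.20308452] [-3.14046263e+00 -1.83525177e-04  4.52779351e-01] [ 0.34759175  0.7352014  -0.93752736] [-1.26398649e+00  3.42584002e-01  1.52477024e+00  1.79889189e-05
  1.27538311e+00 -1.45974862e-01]
```

View pics/w1.png

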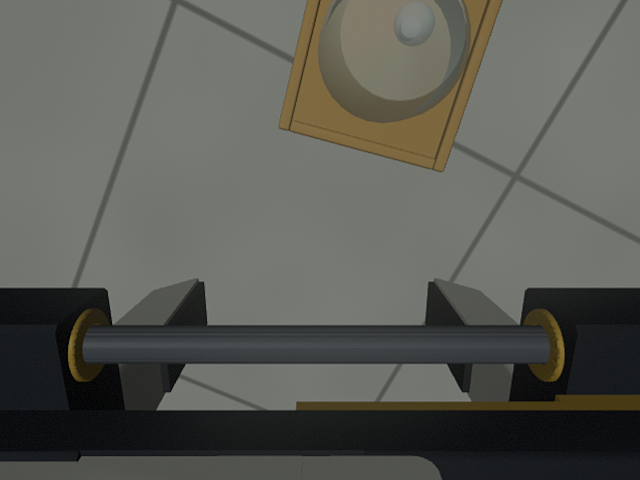

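The arm did not move, because every row needs all seven keys. This wrist view shows the tray and cloche at (390,70). I'll resend with full rows.

Request:
{"name": "send_rows", "arguments": {
  "rows": [
    {"x":0.3,"y":-0.17,"z":0,"ax":0,"ay":0,"az":0,"jaw":-1},
    {"x":0.6,"y":-0.34,"z":0,"ax":0,"ay":0,"az":0,"jaw":-1},
    {"x":0.9,"y":-0.5,"z":0,"ax":0,"ay":0,"az":0,"jaw":-1},
    {"x":1,"y":-0.56,"z":0,"ax":0,"ay":0,"az":0,"jaw":-1},
    {"x":1,"y":-0.56,"z":0,"ax":0,"ay":0,"az":0,"jaw":-1},
    {"x":1,"y":-0.56,"z":0,"ax":0,"ay":0,"az":0,"jaw":-1},
    {"x":1,"y":-0.56,"z":0,"ax":0,"ay":0,"az":0,"jaw":-1},
    {"x":1,"y":-0.56,"z":0,"ax":0,"ay":0,"az":0,"jaw":-1},
    {"x":1,"y":-0.56,"z":0,"ax":0,"ay":0,"az":0,"jaw":-1},
    {"x":1,"y":-0.56,"z":0,"ax":0,"ay":0,"az":0,"jaw":-1}
  ]
}}

```text
time: 1.45
tool_pos: [360.4, -284.1, 226.7]
tcp_rot: [3.142, 0.0, 0.452]
contact_force: [0.3, 0.3, -0.1]
grip_width: 0.8
finger_force: 0.0
```

Request:
{"name": "send_rows", "arguments": {
  "rows": [
    {"x":0.3,"y":-0.17,"z":0,"ax":0,"ay":0,"az":-0.15,"jaw":-1},
    {"x":0.6,"y":-0.34,"z":0,"ax":0,"ay":0,"az":-0.3,"jaw":-1},
    {"x":0.9,"y":-0.5,"z":0,"ax":0,"ay":0,"az":-0.45,"jaw":-1},
    {"x":1,"y":-0.56,"z":0,"ax":0,"ay":0,"az":-0.6,"jaw":-1},
    {"x":1,"y":-0.56,"z":0,"ax":0,"ay":0,"az":-0.75,"jaw":-1},
    {"x":1,"y":-0.56,"z":0,"ax":0,"ay":0,"az":-0.9,"jaw":-1},
    {"x":1,"y":-0.56,"z":0,"ax":0,"ay":0,"az":-1,"jaw":-1},
    {"x":1,"y":-0.56,"z":0,"ax":0,"ay":0,"az":-1,"jaw":-1},
    {"x":1,"y":-0.56,"z":0,"ax":0,"ay":0,"az":-1,"jaw":-1},
    {"x":1,"y":-0.56,"z":0,"ax":0,"ay":0,"az":-1,"jaw":-1}
  ]
}}

```text
time: 2.7
tool_pos: [491.4, -95.8, 226.7]
tcp_rot: [3.142, 0.0, 1.499]
contact_force: [0.4, -0.3, -0.0]
grip_width: 0.5
finger_force: 0.0
```

```bash
cat > w.py <<'E'
from h import *
import sys
n=sys.argv[1]
o=bot.get_obs(); print(o["time"],o["tool_pos"],o["tcp_rot"],o["contact_force"],o["joint_positions"])
c=cam("wrist",o); p,d=bot.capture("wrist"); cv2.imwrite(f"pics/{n}.png",p[:,:,::-1]); np.save(f"{n}.npy",d)
P=pts(c,d)
white=((p.min(-1)>165)&(P[...,2]>35)&(P[...,2]<75)).astype(np.uint8)
nn,lab,st,ce=cv2.connectedComponentsWithStats(white)
for i in range(1,nn):
    if st[i,4]>300: print(st[i],P[lab==i].min(0).round(1),P[lab==i].max(0).round(1),cv2.minAreaRect(P[lab==i][:,:2].astype(np.float32)))
E
python3 w.py w2
```

```text
2.7 [491.38713249 -95.75201301 226.72007198] [3.14154989e+00 1.01691685e-04 1.49875632e+00] [ 0.41796811 -0.336653   -0.00449903] [-3.45600060e-01  2.97433686e-01  1.58909637e+00 -9.08491601e-05
  1.25499395e+00 -2.73531845e-01]
```

View pics/w2.png

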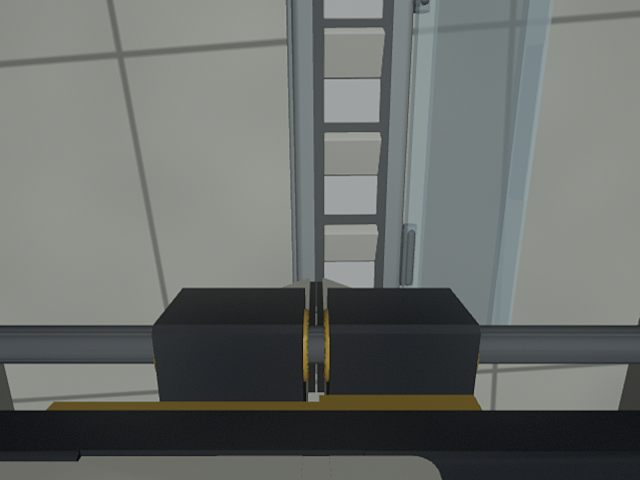

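The wrist view shows the row running up the image, with +y upward. The rockers span u = 324 to 380, and the V creases (pivot lines) are at v ≈ 78, 175 and 261. The cover is at the right, u ≈ 410 to 550.

Run:
```python
from h import *
o=dict(tool_pos=[491.387,-95.752,226.72],tcp_rot=[3.14155,0.0001,1.49876]); c=cam("wrist",o)
B=np.array([523.3,-25.8]); ex=np.array([np.cos(-.067),np.sin(-.067)]); ey=np.array([-ex[1],ex[0]])
for u,v in ((324,78),(380,78),(324,175),(378,175),(324,261),(376,261),(324,124),(324,214),(380,124)):
    w=plane(c,u,v,48)[:2]; print(u,v,w.round(1),(w-B)@ex,(w-B)@ey)
d=np.load("w2.npy"); P=pts(c,d)
for v,u in ((100,352),(196,352),(100,304),(200,304),(60,525),(150,520),(150,470),(150,540),(250,500),(250,510)): print(v,u,P[v,u].round(1),((P[v,u,:2]-B)@ex).round(1))
m=(P[...,2]>85)&(P[...,2]<160); m[280:]=0
q=P[m]; print(len(q)); bx=(q[:,:2]-B)@ex; i=np.argsort(-q[:,2])[:200]; print(q[:,2].max(),np.median(bx[i]),bx.max(), q[bx.argmax()])
```

```text
324 78 [504.9   7.9] -20.608165368190388 32.392866553312416
380 78 [547.7   4.8] 22.278059369932695 32.17499685536914
324 175 [500. -66.] -20.57474418519681 -41.664941800801216
378 175 [543.8 -69.1] 23.396823213085597 -41.87142758524712
324 261 [ 495.1 -139.8] -20.541364784146637 -115.63016578519634
376 261 [ 539.8 -143. ] 24.318559738706128 -115.82360571396806
324 124 [502.6 -26. ] -20.59282654877776 -1.5963357037040744
324 214 [497.8 -98.4] -20.56008332116587 -74.15186660280871
380 124 [546.7 -29.2] 23.53879776844892 -1.8127487654893069
100 352 [525.4  -9.7  48.9] 1.1
196 352 [521.8 -84.7  49.2] 2.4
100 304 [488.3  -6.9  47.2] -36.2
200 304 [482.1 -85.5  47.7] -37.1
60 525 [621.3   2.2 124.1] 95.9
150 520 [620.7 -49.5 125.9] 98.7
150 470 [608.7 -52.1  73.7] 87.0
150 540 [ 6.988e+02 -6.340e+01  3.000e-01] 177.7
250 500 [ 612.5 -114.3  123.6] 95.0
250 510 [ 622.5 -117.3  116.4] 105.1
13494
132.88663376915773 101.07276806310726 115.22224084518933 [641.79337014  19.0883586  109.3886795 ]
```

```bash
cat >> h.py <<'E'
B=np.array([524.3,-30.6]); YAW=-.067
def wb(x,y,z):
    c,s=np.cos(YAW),np.sin(YAW); return np.array([B[0]+c*x-s*y,B[1]+s*x+c*y,z])
def bb(p):
    c,s=np.cos(YAW),np.sin(YAW); d=np.array(p)[:2]-B; return np.array([c*d[0]+s*d[1],-s*d[0]+c*d[1],p[2]])
E
python3 - <<'E'
from h import *
print(wb(11.5,-130,100),cmd(wb(11.5,-130,100),down(1.504,-.4)))
E
```

```text
[ 527.07071297 -161.0782478   100.        ] (array([-0.313,  0.201,  0.634]), array([-0.382,  0.001, -0.005]))
```

Request:
{"name": "send_rows", "arguments": {
  "rows": [
    {"x":-0.1,"y":0.07,"z":0,"ax":-0.1,"ay":0,"az":0,"jaw":-1},
    {"x":-0.2,"y":0.13,"z":0.1,"ax":-0.2,"ay":0,"az":0,"jaw":-1},
    {"x":-0.31,"y":0.2,"z":0.2,"ax":-0.3,"ay":0,"az":0,"jaw":-1},
    {"x":-0.313,"y":0.2,"z":0.35,"ax":-0.38,"ay":0,"az":-0.005,"jaw":-1},
    {"x":-0.313,"y":0.2,"z":0.5,"ax":-0.38,"ay":0,"az":-0.005,"jaw":-1},
    {"x":-0.313,"y":0.2,"z":0.63,"ax":-0.38,"ay":0,"az":-0.005,"jaw":-1},
    {"x":-0.313,"y":0.2,"z":0.68,"ax":-0.38,"ay":0,"az":-0.005,"jaw":-1},
    {"x":-0.313,"y":0.2,"z":0.7,"ax":-0.38,"ay":0,"az":-0.005,"jaw":-1},
    {"x":-0.313,"y":0.2,"z":0.7,"ax":-0.38,"ay":0,"az":-0.005,"jaw":-1},
    {"x":-0.313,"y":0.2,"z":0.7,"ax":-0.38,"ay":0,"az":-0.005,"jaw":-1}
  ]
}}

```text
time: 4.0
tool_pos: [527.4, -161.2, 87.6]
tcp_rot: [2.742, 0.002, 1.505]
contact_force: [-0.2, 0.1, 0.4]
grip_width: 0.5
finger_force: 0.0
```

Run:
```python
from h import *
o=bot.get_obs(); print(bb(o["tool_pos"]),o["tcp_rot"],o["contact_force"])
print(cmd(wb(11.5,-130,59),down(1.504,-.4)), "1mm up:",cmd(o["tool_pos"]+[0,0,1],down(1.504,-.4)))
p,d=bot.capture("side"); a=p[150:310,200:413]; cv2.imwrite("pics/s3.png",cv2.resize(a[:,:,::-1],(800,600),interpolation=2))
```

```text
[  11.84478697 -130.09325302   87.64151198] [2.74208951e+00 1.85211841e-03 1.50518030e+00] [-0.21613026  0.07386314  0.42737348]
(array([ 0.001, -0.057,  0.131]), array([-0.   ,  0.001,  0.002])) 1mm up: (array([-0.   ,  0.002, -0.005]), array([-0.   ,  0.001,  0.002]))
```

View pics/s3.png

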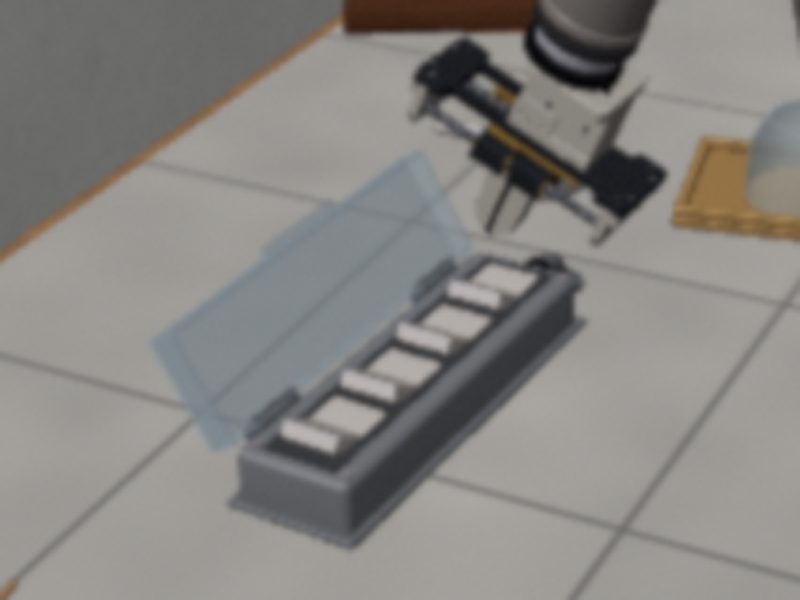

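The side view shows the tilted gripper above switch1, with the body clear of the cover. The lip is midway along the cover's free edge. I'll descend until it touches the level half.

Request:
{"name": "send_rows", "arguments": {
  "rows": [
    {"x":0,"y":-0.015,"z":0.035,"ax":0,"ay":0,"az":0,"jaw":-1},
    {"x":0,"y":-0.03,"z":0.07,"ax":0,"ay":0,"az":0,"jaw":-1},
    {"x":0,"y":-0.04,"z":0.095,"ax":0,"ay":0,"az":0,"jaw":-1},
    {"x":0,"y":-0.046,"z":0.107,"ax":0,"ay":0,"az":0,"jaw":-1},
    {"x":0,"y":-0.048,"z":0.112,"ax":0,"ay":0,"az":0,"jaw":-1},
    {"x":0,"y":-0.05,"z":0.117,"ax":0,"ay":0,"az":0,"jaw":-1},
    {"x":0,"y":-0.052,"z":0.122,"ax":0,"ay":0,"az":0,"jaw":-1},
    {"x":0,"y":-0.052,"z":0.122,"ax":0,"ay":0,"az":0,"jaw":-1},
    {"x":0,"y":-0.052,"z":0.122,"ax":0,"ay":0,"az":0,"jaw":-1},
    {"x":0,"y":-0.052,"z":0.122,"ax":0,"ay":0,"az":0,"jaw":-1}
  ]
}}

```text
time: 5.3
tool_pos: [526.8, -161.0, 60.3]
tcp_rot: [2.744, 0.001, 1.505]
contact_force: [-0.3, -0.1, 0.4]
grip_width: 0.5
finger_force: 0.0
```

Request:
{"name": "send_rows", "arguments": {
  "rows": [
    {"x":0,"y":-0.001,"z":0.0023,"ax":0,"ay":0,"az":0,"jaw":-1},
    {"x":0,"y":-0.002,"z":0.0046,"ax":0,"ay":0,"az":0,"jaw":-1},
    {"x":0,"y":-0.003,"z":0.007,"ax":0,"ay":0,"az":0,"jaw":-1},
    {"x":0,"y":-0.004,"z":0.0092,"ax":0,"ay":0,"az":0,"jaw":-1},
    {"x":0,"y":-0.005,"z":0.0115,"ax":0,"ay":0,"az":0,"jaw":-1},
    {"x":0,"y":-0.006,"z":0.014,"ax":0,"ay":0,"az":0,"jaw":-1},
    {"x":0,"y":-0.007,"z":0.016,"ax":0,"ay":0,"az":0,"jaw":-1},
    {"x":0,"y":-0.008,"z":0.0184,"ax":0,"ay":0,"az":0,"jaw":-1},
    {"x":0,"y":-0.008,"z":0.0184,"ax":0,"ay":0,"az":0,"jaw":-1},
    {"x":0,"y":-0.008,"z":0.0184,"ax":0,"ay":0,"az":0,"jaw":-1}
  ]
}}

```text
time: 6.55
tool_pos: [526.7, -161.0, 56.2]
tcp_rot: [2.744, 0.001, 1.505]
contact_force: [-0.5, 0.0, -0.2]
grip_width: 0.3
finger_force: 0.0
```

Still no contact; the corner would be at 48.8 if the tip were full width. I'll go 3 mm further.

Request:
{"name": "send_rows", "arguments": {
  "rows": [
    {"x":0,"y":-0.001,"z":0.0023,"ax":0,"ay":0,"az":0,"jaw":-1},
    {"x":0,"y":-0.002,"z":0.0046,"ax":0,"ay":0,"az":0,"jaw":-1},
    {"x":0,"y":-0.003,"z":0.007,"ax":0,"ay":0,"az":0,"jaw":-1},
    {"x":0,"y":-0.004,"z":0.0092,"ax":0,"ay":0,"az":0,"jaw":-1},
    {"x":0,"y":-0.005,"z":0.0115,"ax":0,"ay":0,"az":0,"jaw":-1},
    {"x":0,"y":-0.006,"z":0.0138,"ax":0,"ay":0,"az":0,"jaw":-1},
    {"x":0,"y":-0.006,"z":0.0138,"ax":0,"ay":0,"az":0,"jaw":-1},
    {"x":0,"y":-0.006,"z":0.0138,"ax":0,"ay":0,"az":0,"jaw":-1},
    {"x":0,"y":-0.006,"z":0.0138,"ax":0,"ay":0,"az":0,"jaw":-1},
    {"x":0,"y":-0.006,"z":0.0138,"ax":0,"ay":0,"az":0,"jaw":-1}
  ]
}}

```text
time: 7.8
tool_pos: [526.7, -161.0, 53.2]
tcp_rot: [2.744, 0.001, 1.505]
contact_force: [0.7, -0.2, -0.4]
grip_width: 0.7
finger_force: 0.0
```

Request:
{"name": "send_rows", "arguments": {
  "rows": [
    {"x":0,"y":-0.001,"z":0.0023,"ax":0,"ay":0,"az":0,"jaw":-1},
    {"x":0,"y":-0.002,"z":0.0046,"ax":0,"ay":0,"az":0,"jaw":-1},
    {"x":0,"y":-0.003,"z":0.007,"ax":0,"ay":0,"az":0,"jaw":-1},
    {"x":0,"y":-0.004,"z":0.0092,"ax":0,"ay":0,"az":0,"jaw":-1},
    {"x":0,"y":-0.004,"z":0.0092,"ax":0,"ay":0,"az":0,"jaw":-1},
    {"x":0,"y":-0.004,"z":0.0092,"ax":0,"ay":0,"az":0,"jaw":-1},
    {"x":0,"y":-0.004,"z":0.0092,"ax":0,"ay":0,"az":0,"jaw":-1},
    {"x":0,"y":-0.004,"z":0.0092,"ax":0,"ay":0,"az":0,"jaw":-1},
    {"x":0,"y":-0.004,"z":0.0092,"ax":0,"ay":0,"az":0,"jaw":-1},
    {"x":0,"y":-0.004,"z":0.0092,"ax":0,"ay":0,"az":0,"jaw":-1}
  ]
}}

```text
time: 9.05
tool_pos: [526.6, -161.0, 51.2]
tcp_rot: [2.744, 0.001, 1.505]
contact_force: [-0.9, -0.6, 0.2]
grip_width: 0.2
finger_force: 0.0
```

Request:
{"name": "send_rows", "arguments": {
  "rows": [
    {"x":0,"y":-0.001,"z":0.0023,"ax":0,"ay":0,"az":0,"jaw":-1},
    {"x":0,"y":-0.002,"z":0.0046,"ax":0,"ay":0,"az":0,"jaw":-1},
    {"x":0,"y":-0.003,"z":0.007,"ax":0,"ay":0,"az":0,"jaw":-1},
    {"x":0,"y":-0.003,"z":0.007,"ax":0,"ay":0,"az":0,"jaw":-1},
    {"x":0,"y":-0.003,"z":0.007,"ax":0,"ay":0,"az":0,"jaw":-1},
    {"x":0,"y":-0.003,"z":0.007,"ax":0,"ay":0,"az":0,"jaw":-1},
    {"x":0,"y":-0.003,"z":0.007,"ax":0,"ay":0,"az":0,"jaw":-1},
    {"x":0,"y":-0.003,"z":0.007,"ax":0,"ay":0,"az":0,"jaw":-1},
    {"x":0,"y":-0.003,"z":0.007,"ax":0,"ay":0,"az":0,"jaw":-1},
    {"x":0,"y":-0.003,"z":0.007,"ax":0,"ay":0,"az":0,"jaw":-1}
  ]
}}

```text
time: 10.3
tool_pos: [526.6, -161.0, 49.7]
tcp_rot: [2.744, 0.001, 1.505]
contact_force: [-0.5, 0.1, -0.6]
grip_width: 0.5
finger_force: 0.2
```

No contact yet, so the tip is thin and sits just above the level half (TCP 49.7). I'll raise it 2.5 mm, centre it on the row, and start the drag.

Request:
{"name": "send_rows", "arguments": {
  "rows": [
    {"x":0,"y":-0.032,"z":-0.027,"ax":0,"ay":0,"az":0,"jaw":-1},
    {"x":0.05,"y":-0.032,"z":-0.027,"ax":0,"ay":0,"az":0,"jaw":-1},
    {"x":0.1,"y":-0.032,"z":-0.027,"ax":0,"ay":0,"az":0,"jaw":-1},
    {"x":0.15,"y":-0.032,"z":-0.027,"ax":0,"ay":0,"az":0,"jaw":-1},
    {"x":0.2,"y":-0.032,"z":-0.027,"ax":0,"ay":0,"az":0,"jaw":-1},
    {"x":0.24,"y":-0.032,"z":-0.027,"ax":0,"ay":0,"az":0,"jaw":-1},
    {"x":0.27,"y":-0.032,"z":-0.027,"ax":0,"ay":0,"az":0,"jaw":-1},
    {"x":0.27,"y":-0.032,"z":-0.027,"ax":0,"ay":0,"az":0,"jaw":-1},
    {"x":0.27,"y":-0.032,"z":-0.027,"ax":0,"ay":0,"az":0,"jaw":-1},
    {"x":0.27,"y":-0.032,"z":-0.027,"ax":0,"ay":0,"az":0,"jaw":-1}
  ]
}}

```text
time: 11.55
tool_pos: [522.2, -106.9, 52.1]
tcp_rot: [2.744, 0.001, 1.505]
contact_force: [-0.1, 0.1, 0.3]
grip_width: -0.0
finger_force: 0.0
```

Run:
```python
from h import *
o=bot.get_obs(); print(bb(o["tool_pos"]),o["contact_force"])
p,d=bot.capture("side"); q,d=bot.capture("scene")
a=cv2.resize(p[205:295,250:370],(800,600),interpolation=2); cv2.imwrite("pics/s4.png",a[:,:,::-1])
```

```text
[  3.02181088 -76.26434464  52.09858024] [-0.05727663  0.13208124  0.27848628]
```

View pics/s4.png

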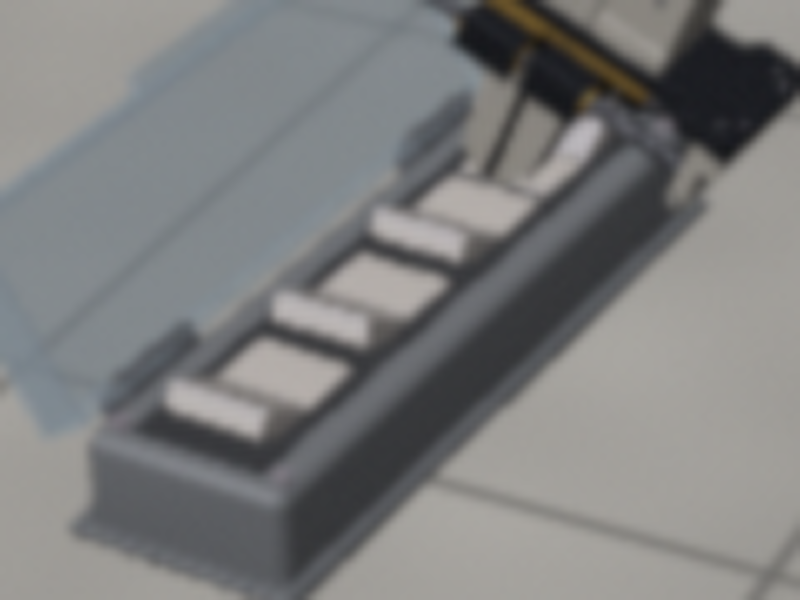

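Switch1 has tipped over: its raised -y half is at (580,140), behind the finger, and the other three are still on. The drag height works, so I'll continue.

Request:
{"name": "send_rows", "arguments": {
  "rows": [
    {"x":0.05,"y":0,"z":0,"ax":0,"ay":0,"az":0,"jaw":-1},
    {"x":0.11,"y":0,"z":0,"ax":0,"ay":0,"az":0,"jaw":-1},
    {"x":0.17,"y":0,"z":0,"ax":0,"ay":0,"az":0,"jaw":-1},
    {"x":0.23,"y":0,"z":0,"ax":0,"ay":0,"az":0,"jaw":-1},
    {"x":0.29,"y":0,"z":0,"ax":0,"ay":0,"az":0,"jaw":-1},
    {"x":0.35,"y":0,"z":0,"ax":0,"ay":0,"az":0,"jaw":-1},
    {"x":0.41,"y":0,"z":0,"ax":0,"ay":0,"az":0,"jaw":-1},
    {"x":0.47,"y":0,"z":0,"ax":0,"ay":0,"az":0,"jaw":-1},
    {"x":0.52,"y":0,"z":0,"ax":0,"ay":0,"az":0,"jaw":-1},
    {"x":0.55,"y":0,"z":0,"ax":0,"ay":0,"az":0,"jaw":-1}
  ]
}}

```text
time: 12.9
tool_pos: [533.2, 3.0, 60.6]
tcp_rot: [2.758, -0.001, 1.506]
contact_force: [1.0, -0.1, 0.4]
grip_width: 0.7
finger_force: 0.0
```

Request:
{"name": "send_rows", "arguments": {
  "rows": [
    {"x":0.05,"y":0,"z":0,"ax":0,"ay":0,"az":0,"jaw":-1},
    {"x":0.11,"y":0,"z":0,"ax":0,"ay":0,"az":0,"jaw":-1},
    {"x":0.17,"y":0,"z":0,"ax":0,"ay":0,"az":0,"jaw":-1},
    {"x":0.23,"y":0,"z":0,"ax":0,"ay":0,"az":0,"jaw":-1},
    {"x":0.29,"y":0,"z":0,"ax":0,"ay":0,"az":0,"jaw":-1},
    {"x":0.35,"y":0,"z":0,"ax":0,"ay":0,"az":0,"jaw":-1},
    {"x":0.41,"y":0,"z":0,"ax":0,"ay":0,"az":0,"jaw":-1},
    {"x":0.47,"y":0,"z":0,"ax":0,"ay":0,"az":0,"jaw":-1},
    {"x":0.52,"y":0,"z":0,"ax":0,"ay":0,"az":0,"jaw":-1},
    {"x":0.54,"y":0,"z":0,"ax":0,"ay":0,"az":0,"jaw":-1}
  ]
}}

```text
time: 14.15
tool_pos: [540.3, 110.7, 60.8]
tcp_rot: [2.757, -0.001, 1.506]
contact_force: [0.3, -0.3, 0.9]
grip_width: 0.1
finger_force: 0.4
```

Run:
```python
from h import *
o=bot.get_obs(); print(o["time"],bb(o["tool_pos"]),o["contact_force"])
p,d=bot.capture("side"); q,d=bot.capture("scene")
a=cv2.resize(p[205:295,250:370],(800,600),interpolation=2); b=cv2.resize(q[180:300,230:390],(800,600),interpolation=2)
m=np.vstack([cv2.resize(a,(400,300)),cv2.resize(b,(400,300))]); cv2.imwrite("pics/s5.png",m[:,:,::-1])
```

```text
14.15 [  6.50360781 142.10202035  60.76363599] [ 0.27823298 -0.3179514   0.8655733 ]
```

View pics/s5.png

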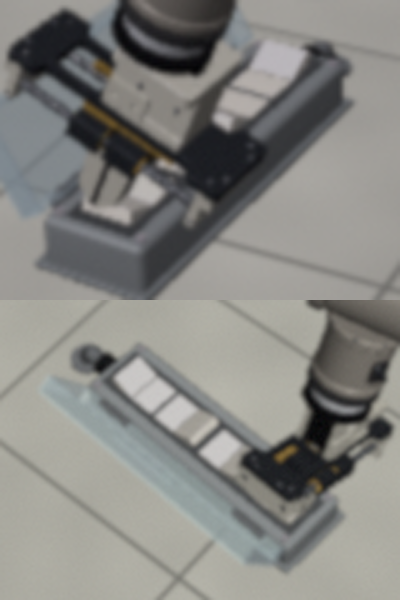

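The tip is at z = 60.8 instead of 52, so it rode up and some rockers are probably still on. I'll check the joints and the rocker states numerically.

Run:
```python
from h import *
o=bot.get_obs(); print(o["joint_positions"].round(3),o["tau"].round(1),o["moment"],o["tool_pos"])
q,d=bot.capture("scene"); P=pts(cam("scene"),d).reshape(-1,3)
c,s=np.cos(YAW),np.sin(YAW); D=P[:,:2]-B; X=c*D[:,0]+s*D[:,1]; Y=-s*D[:,0]+c*D[:,1]; Z=P[:,2]
g=q.reshape(-1,3).min(-1)
for y in range(-165,166,8):
    m=(abs(X)<14)&(abs(Y-y)<4)&(Z>30)&(Z<140)
    if m.any(): print(y,m.sum(),np.median(Z[m]).round(1),int(np.median(g[m])))
```

```text
[ 0.098  0.457  1.99  -0.191  0.32   0.333] [  0.1 -40.  -15.8  -0.2  -1.4   0.2] [ 0.04511629  0.042094   -0.00026911] [540.30095022 110.6517866   60.76648519]
-165 16 38.6 39
-157 11 44.4 103
-149 17 46.4 104
-141 7 50.2 114
-133 13 60.0 160
-125 24 59.5 197
-117 26 55.9 197
-109 29 51.2 196
-101 19 47.7 182
-93 24 46.4 197
-85 17 48.3 198
-77 23 48.1 197
-69 22 47.5 150
-61 21 46.9 189
-53 21 47.8 198
-45 22 48.8 198
-37 19 47.9 190
-29 17 50.5 153
-21 16 54.2 148
-13 16 59.8 150
-5 31 58.4 168
3 30 50.7 119
11 23 48.9 173
19 24 48.3 197
27 22 46.9 197
35 20 47.5 197
43 18 49.4 165
51 14 52.5 147
59 4 55.8 144
67 1 60.8 143
131 1 139.0 35
147 9 49.5 134
155 55 70.0 103
163 26 47.2 127
```

Switch1 is off and switches 2 to 4 are still on. The cause is joint 5 at its lower limit (0.32) with this much tilt. I'll reduce the tilt to 0.25, rise only just above the raised ends, slide back along the bank to switch2's level half, and redo the rest.

Run:
```python
from h import *
print(cmd(wb(-6,142,71),down(1.504,-.25)))
```

```text
(array([ 0.001, -0.039, -0.071]), array([ 0.128, -0.001,  0.002]))
```

Request:
{"name": "send_rows", "arguments": {
  "rows": [
    {"x":0,"y":0.01,"z":-0.025,"ax":0,"ay":0,"az":0,"jaw":-1},
    {"x":0,"y":0.02,"z":-0.05,"ax":0,"ay":0,"az":0,"jaw":-1},
    {"x":0,"y":-0.04,"z":-0.07,"ax":0.06,"ay":0,"az":0,"jaw":-1},
    {"x":0,"y":-0.04,"z":-0.07,"ax":0.13,"ay":0,"az":0,"jaw":-1},
    {"x":0,"y":-0.04,"z":-0.07,"ax":0.13,"ay":0,"az":0,"jaw":-1},
    {"x":0,"y":-0.04,"z":-0.07,"ax":0.13,"ay":0,"az":0,"jaw":-1},
    {"x":0,"y":-0.04,"z":-0.07,"ax":0.13,"ay":0,"az":0,"jaw":-1},
    {"x":0,"y":-0.04,"z":-0.07,"ax":0.13,"ay":0,"az":0,"jaw":-1},
    {"x":0,"y":-0.04,"z":-0.07,"ax":0.13,"ay":0,"az":0,"jaw":-1},
    {"x":0,"y":-0.04,"z":-0.07,"ax":0.13,"ay":0,"az":0,"jaw":-1}
  ]
}}

```text
time: 15.55
tool_pos: [527.5, 111.4, 70.6]
tcp_rot: [2.894, -0.001, 1.506]
contact_force: [-0.6, 0.2, -0.3]
grip_width: 0.7
finger_force: 0.0
```

Run:
```python
from h import *
o=bot.get_obs(); print(o["time"],bb(o["tool_pos"]),o["tcp_rot"],o["joint_positions"],cmd(wb(-6,-54,69),down(1.504,-.25)))
```

```text
15.55 [ -6.32736254 141.85639018  70.64096747] [ 2.89379835e+00 -7.08653998e-04  1.50596408e+00] [ 0.08763521  0.4504319   1.89860593 -0.07019546  0.54851589  0.20797363] (array([-0.979, -0.002,  0.007]), array([-0.002, -0.001,  0.002]))
```

Request:
{"name": "send_rows", "arguments": {
  "rows": [
    {"x":-0.15,"y":0,"z":0,"ax":0,"ay":0,"az":0,"jaw":-1},
    {"x":-0.35,"y":0,"z":0,"ax":0,"ay":0,"az":0,"jaw":-1},
    {"x":-0.55,"y":0,"z":0,"ax":0,"ay":0,"az":0,"jaw":-1},
    {"x":-0.75,"y":0,"z":0,"ax":0,"ay":0,"az":0,"jaw":-1},
    {"x":-0.9,"y":0,"z":0,"ax":0,"ay":0,"az":0,"jaw":-1},
    {"x":-0.98,"y":0,"z":0,"ax":0,"ay":0,"az":0,"jaw":-1},
    {"x":-0.98,"y":0,"z":0,"ax":0,"ay":0,"az":0,"jaw":-1},
    {"x":-0.98,"y":0,"z":0,"ax":0,"ay":0,"az":0,"jaw":-1},
    {"x":-0.98,"y":0,"z":0,"ax":0,"ay":0,"az":0,"jaw":-1},
    {"x":-0.98,"y":0,"z":0,"ax":0,"ay":0,"az":0,"jaw":-1}
  ]
}}

```text
time: 16.8
tool_pos: [514.8, -83.6, 70.5]
tcp_rot: [2.894, -0.001, 1.507]
contact_force: [-0.3, -0.6, 0.4]
grip_width: 0.6
finger_force: 0.0
```

Run:
```python
from h import *
o=bot.get_obs(); print(o["time"],bb(o["tool_pos"]),o["tcp_rot"],o["joint_positions"],cmd(wb(-6,-54,51.5),down(1.504,-.25)))
```

```text
16.8 [ -5.89652337 -53.51174548  70.53562494] [ 2.89387049e+00 -7.59941598e-04  1.50688013e+00] [-0.3514337   0.42255123  1.95243501  0.13865519  0.53308029 -0.39863767] (array([-0.003, -0.024,  0.092]), array([-0.002, -0.001,  0.002]))
```

Request:
{"name": "send_rows", "arguments": {
  "rows": [
    {"x":0,"y":-0.01,"z":0.04,"ax":0,"ay":0,"az":0,"jaw":-1},
    {"x":0,"y":-0.02,"z":0.075,"ax":0,"ay":0,"az":0,"jaw":-1},
    {"x":0,"y":-0.024,"z":0.092,"ax":0,"ay":0,"az":0,"jaw":-1},
    {"x":0,"y":-0.024,"z":0.092,"ax":0,"ay":0,"az":0,"jaw":-1},
    {"x":0.05,"y":-0.024,"z":0.092,"ax":0,"ay":0,"az":0,"jaw":-1},
    {"x":0.1,"y":-0.024,"z":0.092,"ax":0,"ay":0,"az":0,"jaw":-1},
    {"x":0.15,"y":-0.024,"z":0.092,"ax":0,"ay":0,"az":0,"jaw":-1},
    {"x":0.2,"y":-0.024,"z":0.092,"ax":0,"ay":0,"az":0,"jaw":-1},
    {"x":0.25,"y":-0.024,"z":0.092,"ax":0,"ay":0,"az":0,"jaw":-1},
    {"x":0.27,"y":-0.024,"z":0.092,"ax":0,"ay":0,"az":0,"jaw":-1}
  ]
}}

```text
time: 18.05
tool_pos: [518.1, -29.4, 51.5]
tcp_rot: [2.894, -0.001, 1.507]
contact_force: [0.8, -0.4, 1.3]
grip_width: 0.6
finger_force: 0.0
```

```bash
cat > sw.py <<'E'
from h import *
o=bot.get_obs(); print(o["time"],bb(o["tool_pos"]),o["tcp_rot"],o["joint_positions"].round(3),o["contact_force"])
q,d=bot.capture("scene"); P=pts(cam("scene"),d).reshape(-1,3)
c,s=np.cos(YAW),np.sin(YAW); D=P[:,:2]-B; X=c*D[:,0]+s*D[:,1]; Y=-s*D[:,0]+c*D[:,1]; Z=P[:,2]
for y0 in (-111,-37,37,111):
    for k in (-22,22):
        m=(abs(X)<14)&(abs(Y-y0-k)<6)&(Z>30)&(Z<80); print(y0,k,m.sum(),np.median(Z[m]) if m.any() else 0)
E
python3 sw.py
```

```text
18.05 [-6.27220197  0.73179776 51.49426256] [ 2.89407789e+00 -7.69203083e-04  1.50686939e+00] [-0.23   0.454  1.977  0.092  0.468 -0.243] [ 0.81366826 -0.37332065  1.26844016]
-111 -22 19 59.933774978518386
-111 22 1 47.770340926562085
-37 -22 0 0
-37 22 0 0
37 -22 49 49.790533703206165
37 22 27 58.107267138374255
111 -22 37 48.576126851389745
111 22 27 57.40254898444755
```

Height is holding at z = 51.5 with joint 5 at 0.47. I'll continue from y = 0.7 to 144.

Request:
{"name": "send_rows", "arguments": {
  "rows": [
    {"x":0.05,"y":0,"z":0,"ax":0,"ay":0,"az":0,"jaw":-1},
    {"x":0.1,"y":0,"z":0,"ax":0,"ay":0,"az":0,"jaw":-1},
    {"x":0.15,"y":0,"z":0,"ax":0,"ay":0,"az":0,"jaw":-1},
    {"x":0.2,"y":0,"z":0,"ax":0,"ay":0,"az":0,"jaw":-1},
    {"x":0.25,"y":0,"z":0,"ax":0,"ay":0,"az":0,"jaw":-1},
    {"x":0.3,"y":0,"z":0,"ax":0,"ay":0,"az":0,"jaw":-1},
    {"x":0.35,"y":0,"z":0,"ax":0,"ay":0,"az":0,"jaw":-1},
    {"x":0.38,"y":0,"z":0,"ax":0,"ay":0,"az":0,"jaw":-1},
    {"x":0.38,"y":0,"z":0,"ax":0,"ay":0,"az":0,"jaw":-1},
    {"x":0.38,"y":0,"z":0,"ax":0,"ay":0,"az":0,"jaw":-1}
  ]
}}

```text
time: 19.35
tool_pos: [523.1, 45.4, 51.6]
tcp_rot: [2.894, -0.001, 1.506]
contact_force: [-0.2, 0.3, 0.5]
grip_width: 0.6
finger_force: 0.0
```

Request:
{"name": "send_rows", "arguments": {
  "rows": [
    {"x":0.05,"y":0,"z":0,"ax":0,"ay":0,"az":0,"jaw":-1},
    {"x":0.1,"y":0,"z":0,"ax":0,"ay":0,"az":0,"jaw":-1},
    {"x":0.15,"y":0,"z":0,"ax":0,"ay":0,"az":0,"jaw":-1},
    {"x":0.2,"y":0,"z":0,"ax":0,"ay":0,"az":0,"jaw":-1},
    {"x":0.25,"y":0,"z":0,"ax":0,"ay":0,"az":0,"jaw":-1},
    {"x":0.3,"y":0,"z":0,"ax":0,"ay":0,"az":0,"jaw":-1},
    {"x":0.34,"y":0,"z":0,"ax":0,"ay":0,"az":0,"jaw":-1},
    {"x":0.34,"y":0,"z":0,"ax":0,"ay":0,"az":0,"jaw":-1},
    {"x":0.34,"y":0,"z":0,"ax":0,"ay":0,"az":0,"jaw":-1},
    {"x":0.34,"y":0,"z":0,"ax":0,"ay":0,"az":0,"jaw":-1}
  ]
}}

```text
time: 20.6
tool_pos: [527.5, 113.0, 51.6]
tcp_rot: [2.894, -0.001, 1.505]
contact_force: [-0.9, -0.2, -0.3]
grip_width: 0.4
finger_force: 0.0
```

```bash
python3 sw.py
```

```text
20.6 [ -6.43469465 143.54017133  51.63554621] [ 2.89392230e+00 -7.07375583e-04  1.50539869e+00] [ 0.091  0.484  1.913 -0.078  0.5    0.221] [-0.85895247 -0.21262973 -0.29285406]
-111 -22 22 59.747149758308524
-111 22 31 47.29532923365264
-37 -22 20 60.846764499242454
-37 22 31 48.42334023113017
37 -22 23 60.60424399848171
37 22 16 47.85093532666872
111 -22 0 0
111 22 0 0
```

Switches 1 to 3 read off. I'll lift, check switch4, and go over and behind the cover.

Run:
```python
from h import *
print(cmd(wb(-6,143,200),down(1.504,0)))
print(cmd(wb(165,0,200),down(1.504,0),wb(-6,143,200),down(1.504,0)))
```

```text
(array([-0.002,  0.184, -0.719]), array([ 0.237, -0.001,  0.001]))
(array([-0.715,  0.855,  0.   ]), array([0., 0., 0.]))
```

Request:
{"name": "send_rows", "arguments": {
  "rows": [
    {"x":0,"y":0.05,"z":-0.2,"ax":0,"ay":0,"az":0,"jaw":-1},
    {"x":0,"y":0.11,"z":-0.43,"ax":0,"ay":0,"az":0,"jaw":-1},
    {"x":0,"y":0.18,"z":-0.7,"ax":0.1,"ay":0,"az":0,"jaw":-1},
    {"x":0,"y":0.184,"z":-0.72,"ax":0.237,"ay":0,"az":0,"jaw":-1},
    {"x":0,"y":0.184,"z":-0.72,"ax":0.237,"ay":0,"az":0,"jaw":-1},
    {"x":0,"y":0.184,"z":-0.72,"ax":0.237,"ay":0,"az":0,"jaw":-1},
    {"x":0,"y":0.184,"z":-0.72,"ax":0.237,"ay":0,"az":0,"jaw":-1},
    {"x":0,"y":0.184,"z":-0.72,"ax":0.237,"ay":0,"az":0,"jaw":-1},
    {"x":0,"y":0.184,"z":-0.72,"ax":0.237,"ay":0,"az":0,"jaw":-1},
    {"x":0,"y":0.184,"z":-0.72,"ax":0.237,"ay":0,"az":0,"jaw":-1}
  ]
}}

```text
time: 21.9
tool_pos: [527.8, 113.3, 200.3]
tcp_rot: [-3.141, -0.001, 1.506]
contact_force: [-0.6, 0.8, 0.9]
grip_width: 0.5
finger_force: 0.0
```

Request:
{"name": "send_rows", "arguments": {
  "rows": [
    {"x":-0.15,"y":0.18,"z":0,"ax":0,"ay":0,"az":0,"jaw":-1},
    {"x":-0.3,"y":0.36,"z":0,"ax":0,"ay":0,"az":0,"jaw":-1},
    {"x":-0.45,"y":0.54,"z":0,"ax":0,"ay":0,"az":0,"jaw":-1},
    {"x":-0.6,"y":0.72,"z":0,"ax":0,"ay":0,"az":0,"jaw":-1},
    {"x":-0.715,"y":0.855,"z":0,"ax":0,"ay":0,"az":0,"jaw":-1},
    {"x":-0.715,"y":0.855,"z":0,"ax":0,"ay":0,"az":0,"jaw":-1},
    {"x":-0.715,"y":0.855,"z":0,"ax":0,"ay":0,"az":0,"jaw":-1},
    {"x":-0.715,"y":0.855,"z":0,"ax":0,"ay":0,"az":0,"jaw":-1},
    {"x":-0.715,"y":0.855,"z":0,"ax":0,"ay":0,"az":0,"jaw":-1},
    {"x":-0.715,"y":0.855,"z":0,"ax":0,"ay":0,"az":0,"jaw":-1}
  ]
}}

```text
time: 23.15
tool_pos: [689.0, -40.1, 200.5]
tcp_rot: [-3.141, -0.001, 1.507]
contact_force: [0.7, -0.4, 0.2]
grip_width: 0.4
finger_force: 0.0
```

```bash
python3 sw.py
python3 - <<'E'
from h import *
p,d=bot.capture("side"); P=pts(cam("side"),d).reshape(-1,3)
c,s=np.cos(YAW),np.sin(YAW); D=P[:,:2]-B; X=c*D[:,0]+s*D[:,1]; Y=-s*D[:,0]+c*D[:,1]; Z=P[:,2]
for y in (-40,0,40,100):
    m=(abs(Y-y)<15)&(X>48)&(X<145)&(Z>60)&(Z<150)
    i=np.argsort(-Z[m])[:5]; print(y,m.sum(),np.c_[X[m],Z[m]][i].round(0).tolist(), X[m].max())
E
```

```text
23.15 [165.01372862   1.58469643 200.45602578] [-3.14146027e+00 -7.21045015e-04  1.50650686e+00] [-1.690e-01  6.760e-01  1.036e+00  1.000e-03  1.430e+00 -1.050e-01] [ 0.68336504 -0.40035386  0.24403819]
-111 -22 0 0
-111 22 5 48.38252389547051
-37 -22 22 59.59529157554846
-37 22 31 47.702196948768005
37 -22 24 61.652055977841655
37 22 32 47.33282525501443
111 -22 27 60.991694139194806
111 22 40 49.61759686146729
-40 180 [[98.0, 133.0], [99.0, 133.0], [100.0, 133.0], [100.0, 133.0], [96.0, 132.0]] 108.59859382031523
0 195 [[96.0, 135.0], [98.0, 134.0], [101.0, 133.0], [96.0, 132.0], [101.0, 132.0]] 108.25158570534778
40 206 [[97.0, 134.0], [99.0, 133.0], [94.0, 133.0], [97.0, 133.0], [100.0, 133.0]] 113.05831329456457
100 218 [[89.0, 128.0], [91.0, 128.0], [89.0, 127.0], [92.0, 126.0], [93.0, 126.0]] 117.55493057401196
```

All four are off. The cover is at about 2.15 rad, with the lip top at (x 98, z 134). I'll descend behind it and push.

Request:
{"name": "send_rows", "arguments": {
  "rows": [
    {"x":0,"y":0,"z":0.2,"ax":0,"ay":0,"az":0,"jaw":-1},
    {"x":0,"y":0,"z":0.4,"ax":0,"ay":0,"az":0,"jaw":-1},
    {"x":0,"y":0,"z":0.5,"ax":0,"ay":0,"az":0,"jaw":-1},
    {"x":0,"y":-0.06,"z":0.5,"ax":0,"ay":0,"az":0,"jaw":-1},
    {"x":0,"y":-0.12,"z":0.5,"ax":0,"ay":0,"az":0,"jaw":-1},
    {"x":0,"y":-0.17,"z":0.5,"ax":0,"ay":0,"az":0,"jaw":-1},
    {"x":0,"y":-0.22,"z":0.5,"ax":0,"ay":0,"az":0,"jaw":-1},
    {"x":0,"y":-0.27,"z":0.5,"ax":0,"ay":0,"az":0,"jaw":-1},
    {"x":0,"y":-0.31,"z":0.5,"ax":0,"ay":0,"az":0,"jaw":-1},
    {"x":0,"y":-0.35,"z":0.5,"ax":0,"ay":0,"az":0,"jaw":-1}
  ]
}}

```text
time: 24.5
tool_pos: [635.6, -37.2, 113.3]
tcp_rot: [3.097, 0.001, 1.505]
contact_force: [30.6, 3.9, 42.7]
grip_width: 0.6
finger_force: 26.4
```

```bash
cat > cv.py <<'E'
from h import *
o=bot.get_obs(); print(o["time"],bb(o["tool_pos"]),o["contact_force"],o["joint_positions"].round(2))
for n in ("side","scene"):
  p,d=bot.capture(n); P=pts(cam(n),d).reshape(-1,3)
  c,s=np.cos(YAW),np.sin(YAW); D=P[:,:2]-B; X=c*D[:,0]+s*D[:,1]; Y=-s*D[:,0]+c*D[:,1]; Z=P[:,2]
  for y in (-130,130):
    m=(abs(Y-y)<15)&(X>-60)&(X<145)&(Z>66)&(Z<160)
    i=np.argsort(-Z[m])[:40:8]; print(n,y,m.sum(),np.c_[X[m],Z[m]][i].round(0).tolist())
E
python3 cv.py
```

```text
24.5 [111.5051898    0.83922721 113.29464464] [30.57049517  3.9171646  42.72444649] [-0.18  0.62  1.39  0.    1.09 -0.12]
side -130 134 [[72.0, 138.0], [74.0, 133.0], [88.0, 114.0], [88.0, 112.0], [92.0, 107.0]]
side 130 186 [[72.0, 136.0], [76.0, 134.0], [76.0, 133.0], [84.0, 131.0], [90.0, 130.0]]
scene -130 86 [[78.0, 135.0], [74.0, 133.0], [76.0, 131.0], [76.0, 130.0], [94.0, 129.0]]
scene 130 104 [[78.0, 137.0], [72.0, 133.0], [78.0, 132.0], [74.0, 131.0], [85.0, 130.0]]
```

The tool pushed the cover to about 1.87 rad, but the reading is 52 N with the tip forced upward, most likely from the finger carriers riding on the lip. I'll back off at once and push higher on the face with only the tip.

Request:
{"name": "send_rows", "arguments": {
  "rows": [
    {"x":0,"y":0.1,"z":-0.07,"ax":0,"ay":0,"az":0,"jaw":-1},
    {"x":0,"y":0.15,"z":-0.09,"ax":0,"ay":0,"az":0,"jaw":-1},
    {"x":0,"y":0.15,"z":-0.11,"ax":0,"ay":0,"az":0,"jaw":-1},
    {"x":0,"y":0.15,"z":-0.12,"ax":0,"ay":0,"az":0,"jaw":-1},
    {"x":0,"y":0.1,"z":-0.12,"ax":0,"ay":0,"az":0,"jaw":-1},
    {"x":0,"y":0.06,"z":-0.12,"ax":0,"ay":0,"az":0,"jaw":-1},
    {"x":0,"y":0.03,"z":-0.125,"ax":0,"ay":0,"az":0,"jaw":-1},
    {"x":0,"y":0.01,"z":-0.13,"ax":0,"ay":0,"az":0,"jaw":-1},
    {"x":0,"y":-0.01,"z":-0.135,"ax":0,"ay":0,"az":0,"jaw":-1},
    {"x":0,"y":-0.02,"z":-0.135,"ax":0,"ay":0,"az":0,"jaw":-1}
  ]
}}

```text
time: 25.85
tool_pos: [617.1, -35.9, 128.8]
tcp_rot: [3.136, -0.0, 1.506]
contact_force: [5.8, -0.5, 8.2]
grip_width: 0.1
finger_force: 4.7
```

```bash
python3 cv.py
```

```text
25.85 [ 92.97947689   0.92190421 128.84775939] [ 5.82611197 -0.5454527   8.18631425] [-0.18  0.59  1.39  0.    1.15 -0.12]
side -130 123 [[65.0, 138.0], [71.0, 137.0], [78.0, 117.0], [78.0, 113.0], [79.0, 109.0]]
side 130 185 [[63.0, 139.0], [64.0, 137.0], [72.0, 136.0], [72.0, 135.0], [77.0, 134.0]]
scene -130 101 [[73.0, 141.0], [72.0, 135.0], [77.0, 134.0], [79.0, 134.0], [66.0, 132.0]]
scene 130 123 [[67.0, 139.0], [75.0, 137.0], [76.0, 135.0], [64.0, 134.0], [73.0, 134.0]]
```

Request:
{"name": "send_rows", "arguments": {
  "rows": [
    {"x":0,"y":-0.03,"z":-0.01,"ax":0,"ay":0,"az":0,"jaw":-1},
    {"x":0,"y":-0.06,"z":-0.015,"ax":0,"ay":0,"az":0,"jaw":-1},
    {"x":0,"y":-0.09,"z":-0.015,"ax":0,"ay":0,"az":0,"jaw":-1},
    {"x":0,"y":-0.12,"z":-0.015,"ax":0,"ay":0,"az":0,"jaw":-1},
    {"x":0,"y":-0.15,"z":-0.01,"ax":0,"ay":0,"az":0,"jaw":-1},
    {"x":0,"y":-0.18,"z":-0.01,"ax":0,"ay":0,"az":0,"jaw":-1},
    {"x":0,"y":-0.205,"z":-0.005,"ax":0,"ay":0,"az":0,"jaw":-1},
    {"x":0,"y":-0.225,"z":0,"ax":0,"ay":0,"az":0,"jaw":-1},
    {"x":0,"y":-0.245,"z":0,"ax":0,"ay":0,"az":0,"jaw":-1},
    {"x":0,"y":-0.245,"z":0,"ax":0,"ay":0,"az":0,"jaw":-1}
  ]
}}

```text
time: 27.2
tool_pos: [570.0, -33.1, 133.1]
tcp_rot: [3.129, 0.001, 1.506]
contact_force: [1.2, 0.5, 7.1]
grip_width: 0.5
finger_force: 3.0
```

```bash
python3 cv.py
```

```text
27.2 [ 45.79738011   0.600639   133.09442067] [1.19601194 0.45067344 7.05901616] [-0.19  0.51  1.54  0.    1.09 -0.13]
side -130 57 [[17.0, 140.0], [22.0, 137.0], [12.0, 134.0], [50.0, 94.0], [51.0, 89.0]]
side 130 84 [[29.0, 143.0], [30.0, 142.0], [33.0, 141.0], [31.0, 140.0], [18.0, 139.0]]
scene -130 217 [[28.0, 141.0], [33.0, 139.0], [24.0, 137.0], [18.0, 136.0], [18.0, 135.0]]
scene 130 275 [[32.0, 143.0], [27.0, 140.0], [18.0, 138.0], [22.0, 137.0], [32.0, 137.0]]
```

The cover is past vertical, at about 1.2 rad, with only 7 N on the tip. I'll follow the arc down.

Request:
{"name": "send_rows", "arguments": {
  "rows": [
    {"x":0,"y":-0.04,"z":0.025,"ax":0,"ay":0,"az":0,"jaw":-1},
    {"x":0,"y":-0.08,"z":0.05,"ax":0,"ay":0,"az":0,"jaw":-1},
    {"x":0,"y":-0.12,"z":0.075,"ax":0,"ay":0,"az":0,"jaw":-1},
    {"x":0,"y":-0.16,"z":0.1,"ax":0,"ay":0,"az":0,"jaw":-1},
    {"x":0,"y":-0.2,"z":0.125,"ax":0,"ay":0,"az":0,"jaw":-1},
    {"x":0,"y":-0.235,"z":0.155,"ax":0,"ay":0,"az":0,"jaw":-1},
    {"x":0,"y":-0.265,"z":0.185,"ax":0,"ay":0,"az":0,"jaw":-1},
    {"x":0,"y":-0.29,"z":0.215,"ax":0,"ay":0,"az":0,"jaw":-1},
    {"x":0,"y":-0.31,"z":0.24,"ax":0,"ay":0,"az":0,"jaw":-1},
    {"x":0,"y":-0.325,"z":0.26,"ax":0,"ay":0,"az":0,"jaw":-1}
  ]
}}

```text
time: 28.55
tool_pos: [501.2, -28.2, 74.8]
tcp_rot: [-3.141, -0.001, 1.506]
contact_force: [-0.0, -0.6, 1.0]
grip_width: 0.2
finger_force: 0.4
```

```bash
python3 cv.py
```

```text
28.55 [-23.16344474   0.81537195  74.8127042 ] [-0.00533319 -0.59071946  1.0246471 ] [-0.21  0.48  1.78  0.    0.88 -0.15]
side -130 18 [[5.0, 78.0], [4.0, 76.0], [10.0, 74.0]]
side 130 241 [[-27.0, 81.0], [-10.0, 80.0], [-30.0, 79.0], [-46.0, 79.0], [-8.0, 78.0]]
scene -130 245 [[-23.0, 82.0], [-26.0, 79.0], [-13.0, 78.0], [11.0, 77.0], [24.0, 76.0]]
scene 130 305 [[-37.0, 83.0], [-30.0, 80.0], [-17.0, 78.0], [-23.0, 77.0], [-3.0, 77.0]]
```

Nearly shut. I'll shift toward the free edge and press down gently.

Request:
{"name": "send_rows", "arguments": {
  "rows": [
    {"x":0,"y":-0.04,"z":0,"ax":0,"ay":0,"az":0,"jaw":-1},
    {"x":0,"y":-0.05,"z":0.01,"ax":0,"ay":0,"az":0,"jaw":-1},
    {"x":0,"y":-0.05,"z":0.02,"ax":0,"ay":0,"az":0,"jaw":-1},
    {"x":0,"y":-0.05,"z":0.03,"ax":0,"ay":0,"az":0,"jaw":-1},
    {"x":0,"y":-0.05,"z":0.04,"ax":0,"ay":0,"az":0,"jaw":-1},
    {"x":0,"y":-0.05,"z":0.05,"ax":0,"ay":0,"az":0,"jaw":-1},
    {"x":0,"y":-0.05,"z":0.055,"ax":0,"ay":0,"az":0,"jaw":-1},
    {"x":0,"y":-0.05,"z":0.055,"ax":0,"ay":0,"az":0,"jaw":-1},
    {"x":0,"y":-0.05,"z":0.055,"ax":0,"ay":0,"az":0,"jaw":-1},
    {"x":0,"y":-0.05,"z":0.055,"ax":0,"ay":0,"az":0,"jaw":-1}
  ]
}}

```text
time: 29.9
tool_pos: [491.5, -27.6, 70.4]
tcp_rot: [3.139, 0.0, 1.507]
contact_force: [-22.4, 3.3, 65.9]
grip_width: 0.2
finger_force: 33.0
```

```bash
python3 cv.py
```

```text
29.9 [-32.94498267   0.77481517  70.41323161] [-22.38604764   3.27702743  65.91156224] [-0.21  0.47  1.82  0.    0.85 -0.15]
side -130 16 [[-7.0, 76.0], [-2.0, 73.0]]
side 130 246 [[23.0, 79.0], [38.0, 76.0], [2.0, 76.0], [31.0, 76.0], [-19.0, 75.0]]
scene -130 232 [[42.0, 78.0], [-25.0, 76.0], [21.0, 75.0], [-3.0, 75.0], [41.0, 74.0]]
scene 130 295 [[7.0, 80.0], [8.0, 77.0], [-43.0, 76.0], [24.0, 76.0], [18.0, 75.0]]
```

The cover is hard against its stop: tip at 70.4, against 71 for shut. I'll lift off, check, and hand in.

Request:
{"name": "send_rows", "arguments": {
  "rows": [
    {"x":0,"y":0,"z":-0.03,"ax":0,"ay":0,"az":0,"jaw":-1},
    {"x":0,"y":0,"z":-0.06,"ax":0,"ay":0,"az":0,"jaw":-1},
    {"x":0,"y":0,"z":-0.15,"ax":0,"ay":0,"az":0,"jaw":-1},
    {"x":0,"y":0,"z":-0.35,"ax":0,"ay":0,"az":0,"jaw":-1},
    {"x":0,"y":0,"z":-0.55,"ax":0,"ay":0,"az":0,"jaw":-1},
    {"x":0,"y":-0.3,"z":-0.7,"ax":0,"ay":0,"az":0,"jaw":-1},
    {"x":0,"y":-0.4,"z":-0.7,"ax":0,"ay":0,"az":0,"jaw":-1},
    {"x":0,"y":-0.4,"z":-0.7,"ax":0,"ay":0,"az":0,"jaw":-1},
    {"x":0,"y":-0.4,"z":-0.7,"ax":0,"ay":0,"az":0,"jaw":-1},
    {"x":0,"y":-0.4,"z":-0.7,"ax":0,"ay":0,"az":0,"jaw":-1}
  ]
}}

```text
time: 31.25
tool_pos: [412.5, -22.7, 203.7]
tcp_rot: [-3.14, -0.001, 1.506]
contact_force: [0.1, 0.6, -0.6]
grip_width: 0.4
finger_force: 0.0
```

```bash
python3 cv.py
python3 - <<'E'
from h import *
p,d=bot.capture("side"); q,e=bot.capture("scene")
for n,dd in (("side",d),("scene",e)):
  P=pts(cam(n),dd).reshape(-1,3); c,s=np.cos(YAW),np.sin(YAW); D=P[:,:2]-B; X=c*D[:,0]+s*D[:,1]; Y=-s*D[:,0]+c*D[:,1]; Z=P[:,2]
  m=(abs(X)<40)&(abs(Y)<155)&(Z>62)&(Z<90); A=np.c_[X[m],Y[m],np.ones(m.sum())]; print(n,m.sum(),np.linalg.lstsq(A,Z[m],rcond=None)[0])
a=cv2.resize(p[190:300,230:377],(400,300),interpolation=2); b=cv2.resize(q[180:300,230:390],(400,300),interpolation=2)
cv2.imwrite("pics/end.png",np.hstack([a,b])[:,:,::-1])
E
```

```text
31.25 [-112.03697939    0.41799885  203.71557862] [ 0.07314811  0.64586074 -0.56301086] [-0.24  0.16  1.84  0.    1.14 -0.18]
side -130 173 [[10.0, 79.0], [-42.0, 77.0], [6.0, 76.0], [-12.0, 76.0], [17.0, 76.0]]
side 130 251 [[-44.0, 78.0], [-46.0, 77.0], [8.0, 76.0], [8.0, 76.0], [7.0, 76.0]]
scene -130 239 [[41.0, 79.0], [13.0, 77.0], [-34.0, 76.0], [-36.0, 75.0], [-30.0, 74.0]]
scene 130 293 [[13.0, 78.0], [27.0, 76.0], [24.0, 75.0], [-3.0, 75.0], [10.0, 75.0]]
side 1748 [-3.89951251e-04 -7.12758112e-04  7.39345924e+01]
scene 2470 [2.04947177e-03 3.65555592e-04 7.10816470e+01]
```

View pics/end.png

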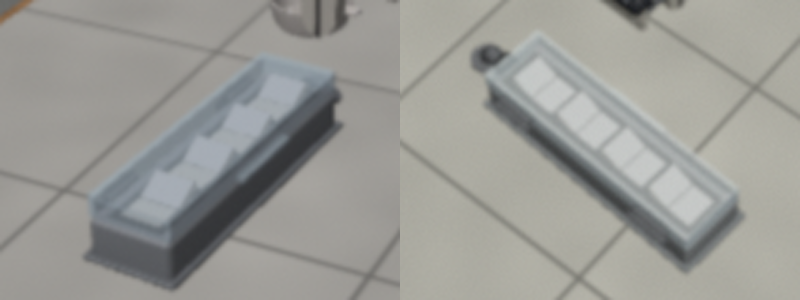

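Both views show the cover shut and level, with a slope near 0 and its face at about 71 mm. All four rockers have their -y halves raised, so they are off.

```bash
python3 -c "
from plant import bot
print(bot.close_job())"
```

```text
the job is handed in; nothing more can be done
None
```

All four switches are off, the cover is fully shut and the job is handed in at about 31 s, but two things could count against it: the drag took two passes (after switch1 joint 5 hit its limit, so I slid back just above the rockers, without leaving the bank, and redid switches 2–4), and the first cover push spiked to about 52 N, possibly on the gripper body (limit 40 N).

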